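Lock out the drying locker and hold its gate ajar

TASK

Lock out the drying locker's fan: pick up the loose aluminium isolating block and press it fully home, flush, into the recess of the grey socket box. Then take the bolt of the locker's gate by its upright handle, lift the sagging bolt so that its nose clears the bent-up lip of the keeper while drawing it back clear of the keeper, pull the gate ajar towards the robot by about 6 cm at its free edge, and finish while still holding it there with the fingers, since its spring would shut it. Leave the brass weight, the jar, the paint tin and the clog standing where they are.

Things in the scene. Friction and masses are not known exactly. Their poses are not given: they have to be found in the camera images.
- isolator: Loose plain aluminium block, 36 (its x) x 22 (its y) x 44 mm high, standing upright; origin at the centre of its underside. 90 g. Either way round fits.
- isolator_top (a point): Centre of the block's top face, 44 mm above its underside.
- socket_box: Grey box fixed on the table, 90 (x) x 80 (y) x 60 mm high; origin at the centre of its underside. One recess in its top, 38.5 (x) x 24.5 (y) mm, 44 mm deep, chamfered. A brass plunger, 8 mm tall, stands on its floor: the block first rests on it 8 mm proud; pressed down with about 6 N (at most 25 N) it bottoms with its top level with the box's top, and stays.
- recess_mouth (a point): Centre of the recess's mouth, level with the box's top, 60 mm above the table. Axes as the box's.
- locker: Low open-topped wooden drying locker fixed on the table, 200 (its x) x 440 (its y) x 165 mm high; origin at the centre of its underside; its front face looks along its own -x, towards the robot. The gate is in its front; a grey fan housing is on its back.
- gate: Wooden gate leaf, 18 mm thick, 238 mm wide, top at 165 mm. Origin on the hinge line at table height, mid-thickness: in the locker's frame x -100, y +120 mm. It runs from there along its own -y and carries the bolt. Shut: axes parallel to the locker's. Opening swings its free edge to the locker's -x, yaw decreasing (0.25 rad = 6 cm). A spring shuts it: 0.25 N m plus 1 N m per rad.
- gate_edge (a point): Top of the gate's free edge, on its front face, 238 mm from the hinge line.
- bolt_draw (a joint): How far the bolt is drawn along the gate's +y (towards the hinge), m: 0 fully shot, up to 0.050. Friction about 2 N. The nose meets the keeper's lip at 0.010 and, lifted, is wholly clear of lip and keeper from 0.034 on.
- bolt_lift (a joint): How far the bolt is lifted straight up in its worn straps, m: 0 sagging down (it falls back by its weight, about 2.5 N), up to 0.018. At least 0.010 is needed for the nose to pass over the lip.
- bolt_handle (a point): Grip point of the bolt's upright round steel handle, 16 mm across, on its axis 196 mm above the table when sagging. The handle stands 27 mm in front of the gate's mid-plane, 160 mm from the hinge line when the bolt is fully shot, and is free above the gate's top (165 mm) up to its own top at 215 mm. It moves with the bolt and the gate.
- keeper_lip (a point): Middle of the top edge of the keeper's bent-up lip, 125 mm above the table, 8 mm thick along the bolt. The keeper is an open-topped steel channel on the locker's front beyond the gate's free edge; the bolt's nose, 14 mm long, hangs down behind the lip.
- weight: Brass knobbed weight, 44 mm across, 58 mm high; origin at its underside. To be left alone.
- jar: Small closed jar, 42 mm across, 60 mm high; origin at its underside. To be left alone.
- paint_tin: Open steel paint tin, 114 mm across, 155 mm high, with a stirring stick standing to about 215 mm; origin at its underside. To be left alone.
- clog: Wooden clog lying on the table, 222 x 86 x 84 mm; origin under its middle. To be left alone.

How it is judged:
By the outcome, as a careful person would: the job done as asked, in the order asked, and still so for the second after the job is handed in, while the arm keeps its last pose, push and grip.
It also fails if it takes over 54 s, if anything falls off the work surface, if the arm or the gripper's body presses on something with over 40 N, if the wrist force passes 120 N, or if a joint passes its speed limit or range.

ROBOT

A 7-joint arm with a two-finger parallel gripper is mounted at the origin on the work surface. World frame = base frame: x ahead of the robot, y to its left, z up, the work surface at z = 0. Lengths are in mm, angles in degrees, forces in N, time in s.
With the tool pointing down it reaches from about 425 to 975 mm from the base axis. Payload 16.7 kg.
Tool frame: the origin (TCP) lies on the centre line of the jaws, within the pads' length; the fingertips stand 25 mm ahead of it and the grasp point (between the pads) lies 6 mm ahead of it; z points along the fingers, x is the direction in which the jaws open and shut, and the axes are right-handed (so a half turn about z gives the same grasp; the last joint's range is limited). The gripper opens to 85 mm and grips with 20 to 120 N. Pads are 22 mm wide; open, the fingers measure 114 mm over their backs; the gripper's body (76 mm by 85 mm) begins 54 mm behind the grasp point. The pads swing forward as they close: fully open they stand 13 mm farther back than shut.
Start: joints at [-72.909, 24.414, 4.234, 92.017, -1.954, 63.644, -3.845], TCP at [292.264, 608.407, 256.302] pointing down, gripper open.
Joint ranges: [-163.25, 163.25], [-28.42, 122.38], [-70.27, 78.77], [12.13, 141.07], [-58.53, 238.53], [9.26, 117.41], [-156.51, 156.51]. Speed limits (degrees/s): [108.29, 108.29, 136.94, 136.94, 172.46, 172.46, 172.46].

INTERFACE

Orientations are given as a 3x3 rotation matrix whose columns are the frame's x, y, z axes.
In Python, from bench import manip gives the robot as it stands. The module is installed in compiled form; this text tells all that it offers.
- The arm moves only by the tool arm_command, never from a script. Its argument "increments" is one flat list of numbers, 7 for each row, row after row: the shift along the world's x, y, z in units of 250 mm (1.0 is 250 mm), then the turn, a rotation vector about the world's x, y, z in units of pi rad (1.0 is pi rad), then the opening, from 0 (shut) to 1 (fully open). In form: [dx, dy, dz, wx, wy, wz, hand, dx, dy, dz, wx, wy, wz, hand, ...]. A call has 1 to 10 rows; each row is the pose to reach, as a shift and turn from the pose commanded when the call began, turning the shorter way round; what a row does not reach only later rows make up. A row lasts 1/8 s, in which the tool goes at most 62.5 mm and 10.7 degrees, less where a joint would pass 70% of its speed; a pose out of reach is approached as far as the arm can. A call with a number of a shift or a turn outside -1 to 1 is refused whole. A call with a gripper value outside its range is refused whole. The fingers move at their own pace and stop on an object; "force" is the grip in N (left out, the last holds). Time passes only in rows, so rows that repeat a pose let the fingers close. It gives the time, the measured TCP pose, the force and the opening at its end, in the units of the state.
- manip.read_state(): the state, without advancing time (a new reading comes with each control period).
- manip.get_image(name): name is "scene" or "top" or "wrist"; returns a dict with "image" (400x640x3 uint8, red, green, blue), "fx", "fy", "cx", "cy" (pixels), "T" (4x4, takes a point from camera to world coordinates). Camera axes: x right, y down, z forward; pixel columns grow to the right and rows downward; lengths in mm; the calibration is good to about 2 mm. A picture is of the moment at which its call begins. There is no depth.
- manip.sign_off(): hands the job in, once; it reports no verdict.
Trained networks look in a picture, given as the dict that the camera call returned (one of the last four; its "shot" number tells which), for a name from the list of things; names that differ only in an ending like _2 or _b are one class to them, and where a whole thing is asked for, a point or a joint stands for the part that bears it (a point fixed in the world has none). Each returns a list of dicts, best first, with "confidence" (0 to 1); they miss things now and then, are a little off and sometimes report something else, mostly with a low value. They report only what shows in the picture. A call takes as long as a camera call.
- manip.outline_of(thing, picture): "mask" (400x640 bool, what is visible of it) and "extent" ([left, top, width, height] in pixels, round what is visible of it).
The state is a dict: "t": time; "joint_positions": joint angles; "dq": joint speeds; "joint_torque": joint torques, N m; "tcp_pos": TCP position; "eef_rot": TCP orientation; "force": force on the tool from outside, world axes, zero at the start; "wrist_torque": the same for the moment, N m; "opening": finger opening in mm.
Only numpy, scipy, OpenCV 4.12 (cv2) and the standard library are available. Lean on these libraries where they do the work, as an engineer would, in place of code of your own. Each camera call takes 0.05 s, during which the arm holds its last target. There are 200 camera calls.

## Working session

There is one attempt and no reset: what is moved stays moved. The work goes in short steps, Python scripts to look and compute and a tool call to move; the robot and the scene stay as the last step left them, time stands still between calls to the robot, and variables do not carry over. Pictures are saved under pics/ and viewed, about 8 in all and at most 12, crops included, and the job is handed in when it is done.

Besides the shell and the picture viewer there is one more tool, called after ">>>" as name(argument=value, ...) on one line, values as JSON. arm_command: Moves the arm, as the interface text tells. Shifts and turns lie within -1 to 1; 1 stands for 250 mm of shift or pi rad of turn. Its arguments: {"type":"object","properties":{"increments":{"type":"array","items":{"type":"number","minimum":-1,"maximum":1}},"force":{"type":"number"}},"required":["increments"]}

```bash
mkdir -p pics; cat > h.py <<'E'
import numpy as np, cv2
from bench import manip
def save(p,f): cv2.imwrite('pics/'+f,cv2.cvtColor(p['image'],cv2.COLOR_RGB2BGR))
def ray(p,u,v,z):
    d=p['T'][:3,:3]@np.array([(u-p['cx'])/p['fx'],(v-p['cy'])/p['fy'],1]);o=p['T'][:3,3]
    return o+d*(z-o[2])/d[2]
def proj(p,X):
    c=p['T'][:3,:3].T@(np.array(X,float)-p['T'][:3,3]); return np.array([p['cx']+p['fx']*c[0]/c[2],p['cy']+p['fy']*c[1]/c[2]])
E
python3 - <<'E'
from h import *
s=manip.read_state();print(s['t'],s['tcp_pos'],np.round(s['eef_rot'],3).tolist(),s['opening'])
P={}
for n in('top','scene'):
    p=manip.get_image(n);save(p,n+'0.png');P[n]=p
    print(n,p['fx'],p['cx'],p['cy'],np.round(p['T'],3).tolist())
    for t in('isolator','socket_box','locker','gate','bolt_handle','weight','jar','paint_tin','clog'):
        for r in manip.outline_of(t,p)[:2]:
            m=r['mask'].astype(np.uint8);c=max(cv2.findContours(m,0,2)[0],key=cv2.contourArea)
            print(t,round(r['confidence'],2),np.round(r['extent']),[np.round(x,1) for x in cv2.minAreaRect(c)])
E
```

```text
0.0 [292.12307213 608.09384092 255.59741816] [[0.433, 0.901, -0.0], [0.901, -0.433, -0.001], [-0.001, 0.0, -1.0]] 85.4548041755171
top 374.57563143827747 318.2830422734075 203.87520023650941 [[-0.018, -0.996, 0.092, 445.006], [-1.0, 0.018, -0.002, -20.659], [0.0, -0.092, -0.996, 1475.964], [0.0, 0.0, 0.0, 1.0]]
isolator 0.63 [308. 237.  11.   9.] [array([311.7, 240.1]), array([5.8, 9.4]), np.float64(26.6)]
socket_box 0.57 [383. 220.  33.  25.] [array([400.2, 233.7]), array([25.3, 23.9]), np.float64(74.1)]
locker 0.61 [203. 108. 131.  87.] [array([268.6, 149.6]), array([123.9,  80.3]), np.float64(6.3)]
locker 0.56 [230. 172.  83.  24.] [array([271.5, 182. ]), array([82.2, 16.1]), np.float64(5.4)]
gate 0.66 [231. 172.  82.  21.] [array([271.9, 182.5]), array([81.3, 15.4]), np.float64(5.7)]
gate 0.25 [339. 235.  11.  11.] [array([344., 239.]), array([10., 10.]), np.float64(90.0)]
bolt_handle 0.54 [250. 183.  66.  10.] [array([275.6, 185.2]), array([29.1,  6.4]), np.float64(3.2)]
weight 0.6 [337. 233.  14.  15.] [array([344. , 239.5]), array([11., 10.]), np.float64(90.0)]
jar 0.46 [269. 
[... 811 characters left out ...]
[105.6,  48.4]), np.float64(6.6)]
bolt_handle 0.7 [339. 208.  82.  25.] [array([387.7, 218.8]), array([44.4, 18.4]), np.float64(5.7)]
weight 0.66 [291. 181.  14.  16.] [array([297., 187.]), array([16., 12.]), np.float64(90.0)]
weight 0.58 [340. 214.  82.  21.] [array([382., 219.]), array([16., 30.]), np.float64(90.0)]
jar 0.79 [378. 176.  13.  18.] [array([384.2, 185.6]), array([14.3, 20.6]), np.float64(26.6)]
jar 0.34 [122. 218.  84.  38.] [array([164.5, 233.6]), array([79.6, 30.8]), np.float64(6.7)]
paint_tin 0.91 [440. 123.  55.  58.] [array([466.7, 154.7]), array([39.3, 60.4]), np.float64(29.7)]
clog 0.78 [122. 216.  83.  37.] [array([165. , 233.3]), array([80.5, 31.5]), np.float64(6.8)]
```

View pics/top0.png

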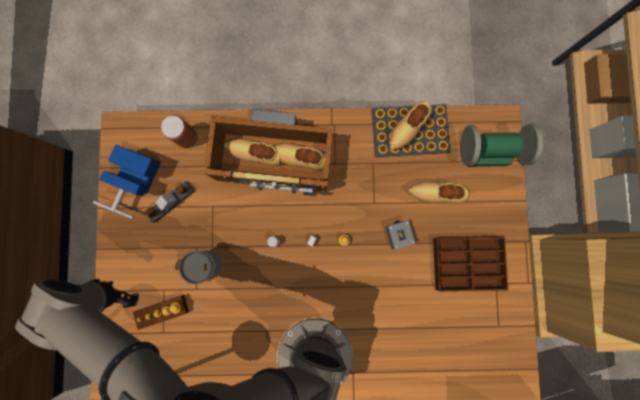

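View pics/scene0.png

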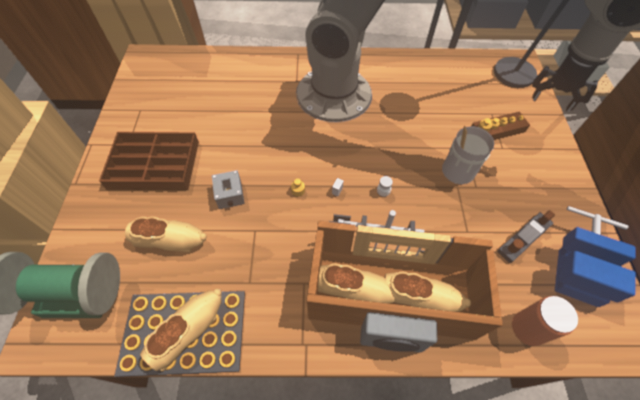

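The nets agree with both pictures: isolator at top (312,240) and scene (337,186), box at top (400,234) and scene (227,189), handle near scene (391,216). The tin is to the left, at top (200,266). Next I'll compute their positions.

```bash
python3 - <<'E'
from h import *
for n in('top','scene'):
    p=manip.get_image(n)
    for t,z in(('isolator',30),('socket_box',50),('locker',165),('gate',165),('weight',30),('jar',30),('paint_tin',100),('clog',40)):
        r=manip.outline_of(t,p)
        if r:
            m=r[0]['mask'];v,u=np.nonzero(m);print(n,t,np.round(ray(p,u.mean(),v.mean(),z)))
    if n=='top':
        r=manip.outline_of('locker',p)[0]['mask'].astype(np.uint8)
        c=max(cv2.findContours(r,0,2)[0],key=cv2.contourArea)
        b=cv2.boxPoints(cv2.minAreaRect(c)); print(b,[np.round(ray(p,*q,165)) for q in b])
    i=p['image']; a=(200,160,150,100) if n=='top' else (300,160,160,120)
    x,y,w,h=a; cr=cv2.resize(i[y:y+h,x:x+w],None,fx=5,fy=5,interpolation=cv2.INTER_CUBIC)
    if n=='scene': save({'image':cr},'c_'+n+'.png')
E
```

```text
top isolator [437.   5.  30.]
top socket_box [ 457. -331.   50.]
top locker [755. 147. 165.]
top gate [649. 147. 165.]
top weight [ 457. -335.   30.]
top jar [438. 151.  30.]
top paint_tin [770. 156. 100.]
top clog [ 616. -492.   40.]
[[202.69511 182.74391]
 [211.64635 102.18292]
 [334.68292 115.85365]
 [325.7317  196.41464]] [array([648., 384., 165.]), array([941., 355., 165.]), array([882., -88., 165.]), array([592., -50., 165.])]
scene isolator [441.   3.  30.]
scene socket_box [ 466. -331.   50.]
scene locker [796. 142. 165.]
scene gate [687. 143. 165.]
scene weight [ 445. -121.   30.]
scene jar [434. 151.  30.]
scene clog [ 613. -496.   40.]
```

View pics/c_scene.png

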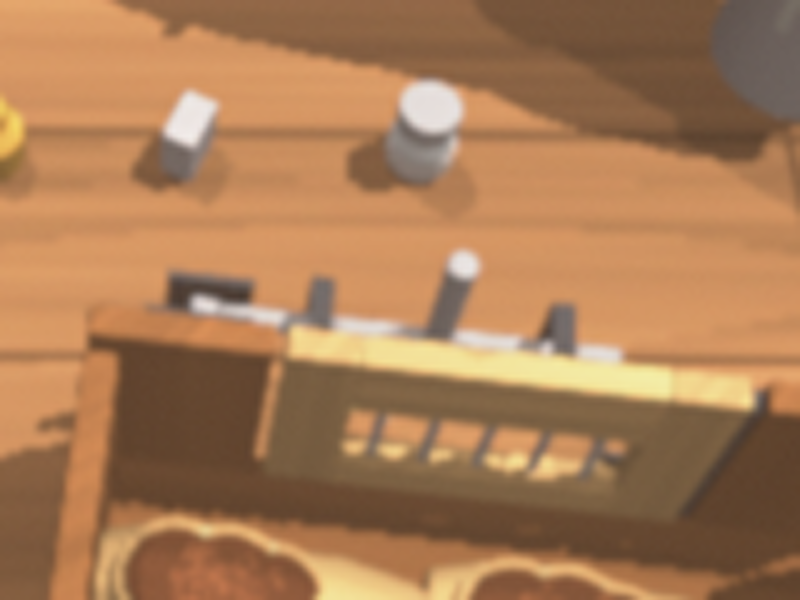

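>>> arm_command(increments=[0, 0, 0.24, 0, 0, 0, 1, 0.1, -0.1, 0.44, 0, 0, 0, 1, 0.15, -0.3, 0.48, 0, 0, 0, 1, 0.2, -0.5, 0.48, 0, 0, 0, 1, 0.25, -0.75, 0.48, 0, 0, 0, 1, 0.3, -1, 0.48, 0, 0, 0, 1])

```text
t: 2.7
tcp_pos: [367.0, 358.8, 376.4]
eef_rot: [[0.433, 0.901, 0.0], [0.901, -0.433, 0.0], [0.0, -0.0, -1.0]]
force: [1.4, -0.1, 0.6]
opening: 85.3
```

>>> arm_command(increments=[0.08, -0.25, 0, 0, 0, 0, 1, 0.15, -0.5, 0, 0, 0, 0, 1, 0.2, -0.75, -0.1, 0, 0, 0, 1, 0.24, -1, -0.2, 0, 0, 0, 1, 0.24, -1, -0.2, 0, 0, 0, 1])

```text
t: 3.32
tcp_pos: [426.6, 107.4, 325.5]
eef_rot: [[0.437, 0.899, -0.001], [0.899, -0.437, -0.0], [-0.0, -0.001, -1.0]]
force: [0.3, -0.2, 0.5]
opening: 85.5
```

>>> arm_command(increments=[0.02, -0.2, -0.1, 0, 0, 0, 1, 0.04, -0.4, -0.2, 0, 0, 0, 1, 0.04, -0.42, -0.28, 0, 0, 0, 1, 0.04, -0.42, -0.28, 0, 0, 0, 1])

```text
t: 3.82
tcp_pos: [436.4, 5.9, 255.7]
eef_rot: [[0.434, 0.901, -0.002], [0.901, -0.434, -0.001], [-0.001, -0.001, -1.0]]
force: [-0.1, 0.9, -0.1]
opening: 85.2
```

```bash
cat >> h.py <<'E'
def st():
    s=manip.read_state();R=s['eef_rot'];print('t',round(s['t'],2),'tcp',np.round(s['tcp_pos'],1),'xang',round(np.degrees(np.arctan2(R[1,0],R[0,0])),2),'z',np.round(R[:,2],3),'F',np.round(s['force'],1),'open',round(s['opening'],1),'q',np.round(s['joint_positions'],0));return s
E
python3 - <<'E'
from h import *
st();p=manip.get_image('wrist');save(p,'w1.png');print(p['fx'],np.round(p['T'],3).tolist())
for t in('isolator','bolt_handle','gate'):
  for r in manip.outline_of(t,p)[:1]:
    m=r['mask'].astype(np.uint8);c=max(cv2.findContours(m,0,2)[0],key=cv2.contourArea);print(t,r['confidence'],r['extent'],cv2.boxPoints(cv2.minAreaRect(c)).tolist())
E
```

```text
t 3.83 tcp [436.4   5.9 255.7] xang 64.31 z [-0.002 -0.001 -1.   ] F [-0.1  0.9 -0.1] open 85.2 q [-40.   0.  32. 123.  -0.  57.  56.]
328.84826744914886 [[0.433, 0.856, 0.283, 362.88], [0.901, -0.411, -0.138, 41.851], [-0.002, 0.315, -0.949, 374.059], [0.0, 0.0, 0.0, 1.0]]
isolator 0.97 [301.6, 153.6, 23.5, 36.7] [[303.0, 152.0], [325.0, 152.0], [325.0, 192.0], [303.0, 192.0]]
bolt_handle 0.77 [401.6, 299.3, 238.4, 82.5] [[541.1737670898438, 323.488525390625], [603.8787231445312, 308.73443603515625], [607.6819458007812, 324.89837646484375], [544.9769897460938, 339.6524658203125]]
gate 0.94 [394.0, 241.8, 245.6, 156.9] [[448.1651611328125, 298.5504455566406], [507.215576171875, 188.8852996826172], [687.9036865234375, 286.1788635253906], [628.853271484375, 395.843994140625]]
```

View pics/w1.png

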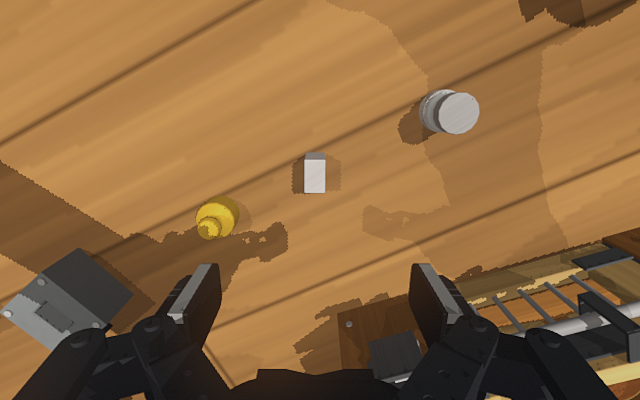

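Wrist view: the block's top face is at about (304–325, 160–193), aligned with the jaws. The weight is at (216,219) and the jar at (455,112), both well outside the jaws' sweep.

```bash
python3 - <<'E'
from h import *
p=manip.get_image('wrist');g=p['image'][140:205,290:340].mean(2);sat=np.ptp(p['image'][140:205,290:340].astype(int),axis=2)
m=((g>170)&(sat<35)).astype(np.uint8);c=max(cv2.findContours(m,0,2)[0],key=cv2.contourArea)
b=cv2.boxPoints(cv2.minAreaRect(c))+[290,140];print(b.tolist())
w=np.array([ray(p,*q,44) for q in b]);print(np.round(w,1),np.round(w.mean(0),1))
for i in range(4):
    d=w[(i+1)%4]-w[i];print(np.linalg.norm(d),np.degrees(np.arctan2(d[1],d[0])))
st()
E
```

```text
[[303.0, 158.0], [323.0, 158.0], [323.0, 191.0], [303.0, 191.0]]
[[417.1   3.6  44. ]
 [425.9  22.   44. ]
 [457.7   7.1  44. ]
 [448.6 -11.9  44. ]] [437.3   5.2  44. ]
20.37100429373106 64.44732812339691
35.10627213465386 -25.097169372122682
21.04679773728028 -115.55322263927947
35.10720179044734 153.79988918758326
t 4.08 tcp [437.2   6.7 257.1] xang 64.42 z [ 0.001  0.    -1.   ] F [-0.1 -0.4  0.2] open 85.7 q [-40.   0.  32. 122.  -0.  57.  56.]
```

>>> arm_command(increments=[0.002, -0.004, -0.24, 0, 0, 0, 1, 0.002, -0.004, -0.48, 0, 0, 0, 1, 0.002, -0.004, -0.68, 0, 0, 0, 1, 0.002, -0.004, -0.78, 0, 0, 0, 0.6, 0.002, -0.004, -0.828, 0, 0, 0, 0.5, 0.002, -0.004, -0.828, 0, 0, 0, 0.35, 0.002, -0.004, -0.828, 0, 0, 0, 0.1, 0.002, -0.004, -0.828, 0, 0, 0, 0.1, 0.002, -0.004, -0.828, 0, 0, 0, 0.1, 0.002, -0.004, -0.828, 0, 0, 0, 0.1], force=45)

```text
t: 5.32
tcp_pos: [437.9, 5.1, 50.2]
eef_rot: [[0.433, 0.901, 0.002], [0.901, -0.433, 0.001], [0.001, 0.001, -1.0]]
force: [-1.9, 0.1, 12.0]
opening: 21.3
```

>>> arm_command(increments=[0, 0, 0, 0, 0, 0, 0.1, 0, 0, 0, 0, 0, 0, 0.1])

```text
t: 5.58
tcp_pos: [437.9, 5.1, 50.1]
eef_rot: [[0.433, 0.901, 0.002], [0.901, -0.433, 0.001], [0.001, 0.001, -1.0]]
force: [-1.9, 0.9, 11.6]
opening: 20.7
```

>>> arm_command(increments=[0, 0, 0.15, 0, 0, 0, 0.1, 0, 0, 0.4, 0, 0, 0, 0.1, 0, -0.1, 0.65, 0, 0, 0, 0.1, 0.02, -0.3, 0.8, 0, 0, 0, 0.1, 0.04, -0.55, 0.8, 0, 0, 0, 0.1, 0.06, -0.8, 0.8, 0, 0, 0, 0.1, 0.08, -1.0, 0.8, 0, 0, 0, 0.1, 0.08, -1.0, 0.8, 0, 0, 0, 0.1])

```text
t: 6.58
tcp_pos: [456.4, -249.2, 249.7]
eef_rot: [[0.438, 0.899, 0.0], [0.899, -0.438, -0.002], [-0.002, 0.001, -1.0]]
force: [0.9, 0.4, -1.7]
opening: 21.3
```

>>> arm_command(increments=[0, -0.2, 0, 0, 0, 0, 0.1, 0, -0.34, 0, 0, 0, 0, 0.1, 0, -0.34, 0, 0, 0, 0, 0.1, 0, -0.34, 0, 0, 0, 0, 0.1])

```text
t: 7.08
tcp_pos: [457.3, -329.2, 249.3]
eef_rot: [[0.433, 0.902, -0.0], [0.902, -0.433, 0.001], [0.001, -0.0, -1.0]]
force: [-0.1, 0.0, -1.8]
opening: 20.8
```

```bash
python3 - <<'E'
from h import *
st();p=manip.get_image('wrist');save(p,'w2.png')
np.savez('w2.npz',**{k:p[k] for k in('image','fx','fy','cx','cy','T')})
for t in('socket_box',):
  for r in manip.outline_of(t,p)[:1]:
    print(t,r['confidence'],r['extent'])
E
```

```text
t 7.08 tcp [ 457.3 -329.2  249.3] xang 64.36 z [-0.     0.001 -1.   ] F [-0.1  0.  -1.8] open 20.8 q [-10.  19.  48. 109. -17.  59. 110.]
socket_box 0.74 [247.4, 117.5, 121.3, 102.1]
```

View pics/w2.png

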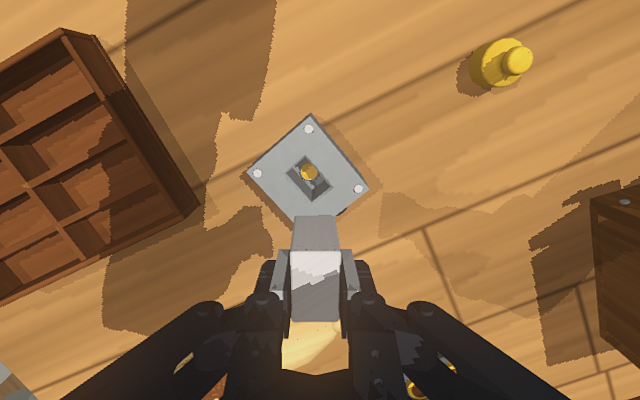

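Wrist view: the block is held upright between the jaws. Box top corners are at (311,114), (368,188) and (247,172), and the recess centre is near (309,179), turned about 45° to the jaws.

```bash
python3 - <<'E'
from h import *
d=np.load('w2.npz');p={k:d[k] for k in d}
g=p['image'].mean(2)
S=[]
for u,v in((257,174),(308,129),(358,188)):
    a=g[v-9:v+10,u-9:u+10];yy,xx=np.mgrid[v-9:v+10,u-9:u+10];m=a>200;S.append((xx[m].mean(),yy[m].mean()));print(m.sum(),S[-1])
w=np.array([ray(p,*s,60) for s in S]);print(np.round(w,1),'mid',(w[0]+w[2])/2)
for a,b in((0,1),(1,2)):
    e=w[b]-w[a];print(np.linalg.norm(e),np.degrees(np.arctan2(e[1],e[0])))
c=[ray(p,*q,60) for q in((247,172),(311,114),(368,188))];print(np.round(c,1),(c[0]+c[2])/2)
for a,b in((0,1),(1,2)):
    e=c[b]-c[a];print(np.linalg.norm(e),np.degrees(np.arctan2(e[1],e[0])))
# recess: dark/yellow region in the grey top
h=p['image'].astype(int);reg=h[150:208,280:338]
lo=((reg.mean(2)<130)|(np.ptp(reg,axis=2)>50)).astype(np.uint8)
k=max(cv2.findContours(lo,0,2)[0],key=cv2.contourArea);b=cv2.boxPoints(cv2.minAreaRect(k))+[280,150];W=np.array([ray(p,*q,60) for q in b]);print(b,W.mean(0),[ (np.linalg.norm(W[i]-W[i-1]),np.degrees(np.arctan2(*(W[i]-W[i-1])[1::-1]))) for i in range(4)])
cv2.imwrite('pics/rec.png',cv2.resize(h[105:230,240:375,::-1].astype(np.uint8),None,fx=4,fy=4,interpolation=2))
E
```

```text
45 (np.float64(257.0), np.float64(173.0))
54 (np.float64(308.3703703703704), np.float64(128.5))
44 (np.float64(358.04545454545456), np.float64(188.36363636363637))
[[ 427.  -375.7   60. ]
 [ 410.5 -313.    60. ]
 [ 483.  -294.4   60. ]] mid [ 454.95565952 -335.08235622   60.        ]
64.89704021779941 104.64444810963411
74.74292799265041 14.366501024103735
[[ 422.  -383.9   60. ]
 [ 400.  -305.2   60. ]
 [ 486.8 -285.5   60. ]] [ 454.37808669 -334.72415997   60.        ]
81.7699250709012 105.59616600614348
89.02598232557953 12.73522025707311
[[285.3172369  172.60689545]
 [304.86896515 155.22758865]
 [331.46206665 185.14483261]
 [311.91033936 202.5241394 ]] [ 453.79869671 -333.87819726   60.        ] [(np.float64(39.5409547992316), np.float64(-165.61789674303074)), (np.float64(25.287005703856952), np.float64(106.00690046337395)), (np.float64(38.84253639544615), np.float64(15.491772007648471)), (np.float64(26.067921524143223), np.float64(-72.48933607392603))]
```

View pics/rec.png

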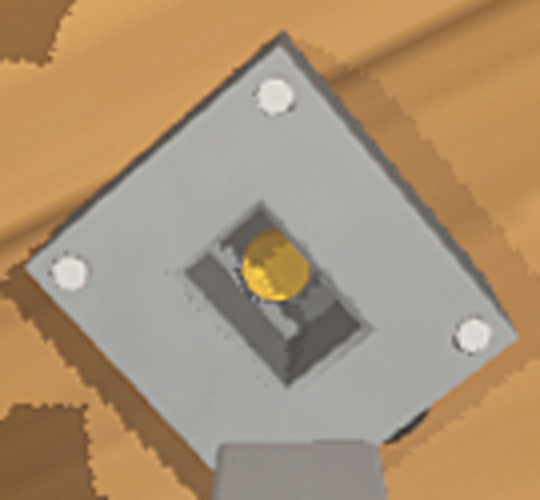

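>>> arm_command(increments=[-0.003, -0.006, 0, 0, 0, 0.055, 0.1, -0.006, -0.012, 0, 0, 0, 0.11, 0.1, -0.01, -0.018, 0, 0, 0, 0.165, 0.1, -0.01, -0.022, 0, 0, 0, 0.222, 0.1, -0.01, -0.022, 0, 0, 0, 0.222, 0.1, -0.01, -0.022, 0, 0, 0, 0.222, 0.1])

```text
t: 7.92
tcp_pos: [454.9, -335.1, 249.4]
eef_rot: [[-0.244, 0.97, 0.0], [0.97, 0.244, 0.0], [0.0, 0.0, -1.0]]
force: [0.1, -0.5, -2.0]
opening: 20.8
```

```bash
python3 - <<'E'
from h import *
st();p=manip.get_image('wrist');save(p,'w3.png')
np.savez('w3.npz',**{k:p[k] for k in('image','fx','fy','cx','cy','T')})
g=p['image'].mean(2)
a=np.radians(14.5);ex=np.array([np.cos(a),np.sin(a),0]);ey=np.array([-ex[1],ex[0],0]);c=np.array([454.8,-334.8,60])
for sx in(-1,1):
  for sy in(-1,1):
    u,v=np.round(proj(p,c+37.5*sx*ex+32.5*sy*ey)).astype(int)
    w=g[v-9:v+10,u-9:u+10];yy,xx=np.mgrid[v-9:v+10,u-9:u+10];m=w>200
    print(sx,sy,u,v,m.sum(),np.round(ray(p,xx[m].mean(),yy[m].mean(),60),1) if m.any() else '')
u,v=np.round(proj(p,c)).astype(int);print(u,v)
h=p['image'].astype(int);reg=h[v-28:v+29,u-32:u+33]
lo=((reg.mean(2)<130)|(np.ptp(reg,axis=2)>50)).astype(np.uint8)
k=max(cv2.findContours(lo,0,2)[0],key=cv2.contourArea);b=cv2.boxPoints(cv2.minAreaRect(k))+[u-32,v-28];W=np.array([ray(p,*q,60) for q in b]);print(b,W.mean(0),[ (np.linalg.norm(W[i]-W[i-1]),np.degrees(np.arctan2(*(W[i]-W[i-1])[1::-1]))) for i in range(4)])
E
```

```text
t 7.92 tcp [ 454.9 -335.1  249.4] xang 104.1 z [ 0.  0. -1.] F [ 0.1 -0.5 -2. ] open 20.8 q [ -2.  17.  39. 108. -13.  59. 147.]
-1 -1 279 141 34 [ 426.6 -375.1   60. ]
-1 1 349 141 40 [ 410.6 -312.6   60. ]
1 -1 282 216 27 [ 498.9 -356.5   60. ]
1 1 347 216 28 [ 482.7 -294.1   60. ]
314 180
[[302.00000191 158.        ]
 [329.         158.        ]
 [329.         199.99999237]
 [302.         199.99999237]] [ 454.17333338 -333.86159503   60.        ] [(np.float64(41.839433618118335), np.float64(-166.58013415892134)), (np.float64(25.526107894147415), np.float64(104.12495717602538)), (np.float64(41.83898291338141), np.float64(14.90435959812232)), (np.float64(26.610101835623624), np.float64(-75.87255889110287))]
```

View pics/w3.png

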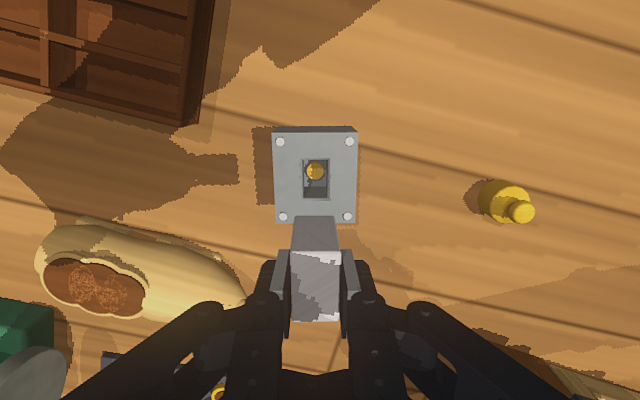

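Wrist view: box square to the image now, recess about (302–329, 158–200), block held straight; screw mean gives box centre (454.7,-334.6), yaw 14.4°, agreeing with the earlier view.

```bash
python3 - <<'E'
from h import *
d=np.load('w3.npz');p={k:d[k] for k in d};g=p['image'].mean(2)
print(g[205:225,310:325].mean(1).round(),g[240:260,318:330].mean(1).round(),g[312:332,296:306].mean(1).round())
T=np.array([454.9,-335.1]);ty=np.array([.97,.244]);tx=np.array([-.244,.97])
for u,v,z in((317,250.,243.4),(317,321.5,243.4),(316,215.5,199.4)):
    w=ray(p,u,v,z)[:2]-T;print(v,'tool x,y offs',w@tx,w@ty)
E
```

```text
[152. 152. 152. 152. 152. 152. 152. 153. 154. 153. 136. 101. 106. 107.
 107. 107. 107. 107. 107. 107.] [108. 107. 107. 107. 108. 108. 108. 108. 108. 104. 113. 162. 192. 197.
 203. 208. 207. 204. 191. 193.] [107. 107. 107. 107. 107. 107. 107. 106. 117. 143. 142. 126. 126. 126.
 127. 128. 129. 130. 129. 129.]
250.0 tool x,y offs 1.6605473547251528 -18.25617305616715
321.5 tool x,y offs 1.7391021725960256 17.74973239109061
215.5 tool x,y offs 1.3866658607317377 -16.79710844720447
```

>>> arm_command(increments=[-0.001, 0.002, -0.2, 0, 0, 0.0017, 0.1, -0.001, 0.002, -0.4, 0, 0, 0.0017, 0.1, -0.001, 0.002, -0.5, 0, 0, 0.0017, 0.1, -0.001, 0.002, -0.54, 0, 0, 0.0017, 0.1, -0.001, 0.002, -0.54, 0, 0, 0.0017, 0.1, -0.001, 0.002, -0.56, 0, 0, 0.0017, 0.1, -0.001, 0.002, -0.575, 0, 0, 0.0017, 0.1, -0.001, 0.002, -0.575, 0, 0, 0.0017, 0.1])

```text
t: 8.98
tcp_pos: [454.6, -335.1, 105.7]
eef_rot: [[-0.252, 0.968, 0.0], [0.968, 0.252, -0.0], [-0.0, 0.0, -1.0]]
force: [0.2, 0.1, -1.0]
opening: 21.1
```

>>> arm_command(increments=[0, 0, -0.015, 0, 0, 0, 0.1, 0, 0, -0.03, 0, 0, 0, 0.1, 0, 0, -0.045, 0, 0, 0, 0.1, 0, 0, -0.06, 0, 0, 0, 0.1, 0, 0, -0.06, 0, 0, 0, 0.1])

```text
t: 9.6
tcp_pos: [454.3, -335.1, 90.2]
eef_rot: [[-0.252, 0.968, -0.001], [0.968, 0.252, 0.0], [0.0, -0.0, -1.0]]
force: [0.3, -0.3, -0.6]
opening: 21.1
```

>>> arm_command(increments=[0, 0, 0, 0, 0, 0, 0.3, 0, 0, 0, 0, 0, 0, 0.4, 0, 0, 0, 0, 0, 0, 0.4, 0, 0, 0.06, 0, 0, 0, 0.4, 0, 0, 0.12, 0, 0, 0, 0, 0, 0, 0.12, 0, 0, 0, 0, 0, 0, 0.12, 0, 0, 0, 0, 0, 0, 0.12, 0, 0, 0, 0, 0, 0, 0.12, 0, 0, 0, 0], force=40)

```text
t: 10.72
tcp_pos: [454.4, -335.1, 120.3]
eef_rot: [[-0.252, 0.968, -0.001], [0.968, 0.252, 0.0], [0.0, -0.001, -1.0]]
force: [0.0, 0.2, -0.7]
opening: 0.1
```

>>> arm_command(increments=[0, 0, -0.04, 0, 0, 0, 0, 0, 0, -0.08, 0, 0, 0, 0, 0, 0, -0.1, 0, 0, 0, 0, 0, 0, -0.108, 0, 0, 0, 0, 0, 0, -0.116, 0, 0, 0, 0, 0, 0, -0.116, 0, 0, 0, 0])

```text
t: 11.48
tcp_pos: [454.6, -335.2, 91.6]
eef_rot: [[-0.252, 0.968, 0.0], [0.968, 0.252, -0.0], [-0.0, 0.0, -1.0]]
force: [0.0, 0.0, -0.8]
opening: 0.0
```

>>> arm_command(increments=[0, 0, -0.008, 0, 0, 0, 0, 0, 0, -0.016, 0, 0, 0, 0, 0, 0, -0.016, 0, 0, 0, 0])

```text
t: 11.85
tcp_pos: [454.6, -335.2, 87.5]
eef_rot: [[-0.252, 0.968, 0.0], [0.968, 0.252, -0.0], [-0.0, 0.0, -1.0]]
force: [-0.1, -0.5, 1.4]
opening: -0.1
```

>>> arm_command(increments=[0, 0, -0.006, 0, 0, 0, 0, 0, 0, -0.012, 0, 0, 0, 0, 0, 0, -0.012, 0, 0, 0, 0])

```text
t: 12.22
tcp_pos: [454.7, -335.4, 85.1]
eef_rot: [[-0.252, 0.968, 0.001], [0.968, 0.252, -0.0], [-0.0, 0.001, -1.0]]
force: [-1.7, 1.8, 15.5]
opening: -0.3
```

>>> arm_command(increments=[0, 0, -0.002, 0, 0, 0, 0, 0, 0, -0.002, 0, 0, 0, 0])

```text
t: 12.48
tcp_pos: [454.9, -335.5, 85.0]
eef_rot: [[-0.252, 0.968, 0.001], [0.968, 0.252, -0.0], [-0.0, 0.001, -1.0]]
force: [-4.7, 3.4, 23.6]
opening: -0.2
```

>>> arm_command(increments=[0, 0, 0.2, 0, 0, 0, 0, 0, 0, 0.44, 0, 0, 0, 0, 0, 0, 0.66, 0, 0, 0, 0, 0, 0, 0.66, 0, 0, 0, 0])

```text
t: 12.98
tcp_pos: [455.8, -336.1, 252.8]
eef_rot: [[-0.252, 0.968, 0.006], [0.968, 0.252, -0.002], [-0.003, 0.005, -1.0]]
force: [-0.4, 0.5, -1.6]
opening: 0.2
```

```bash
python3 - <<'E'
from h import *
st();p=manip.get_image('wrist')
a=p['image'][110:250,240:390];a=cv2.resize(a,None,fx=5,fy=5,interpolation=2);save({'image':a[:600]},'box.png')
E
```

```text
t 12.97 tcp [ 455.8 -336.1  252.8] xang 104.61 z [ 0.006 -0.002 -1.   ] F [-0.4  0.5 -1.6] open 0.2 q [  1.  16.  35. 108. -11.  59. 145.]
```

View pics/box.png

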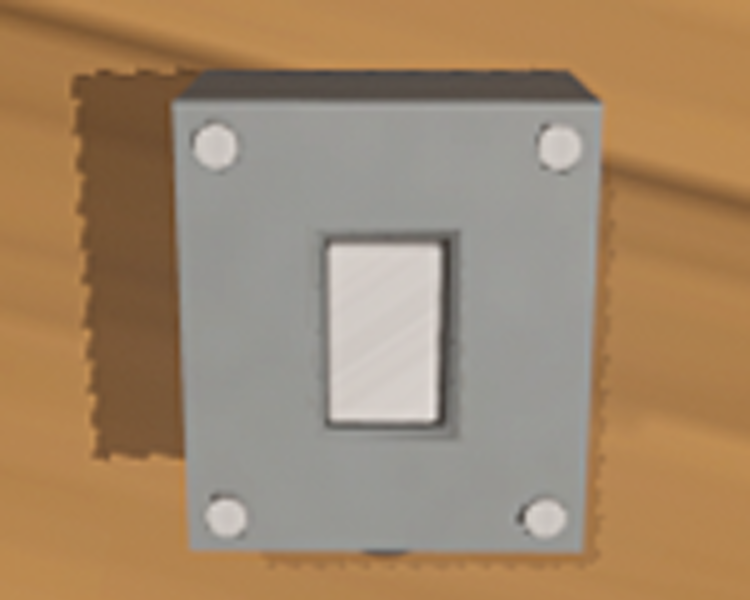

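Box view: block sits within the recess, no side walls or cast shadow showing. The pressing stop was stiff at fingertip height 60 mm, so it's flush. Now for the handle.

```bash
python3 - <<'E'
from h import *
p=manip.get_image('scene')
h=ray(p,392.6,212.8,215);print('handle',h)
# gate top front edge from crop px
a=ray(p,300+288/5,160+355/5-5,165);b=ray(p,300+670/5,160+372/5,165);print(a,b,np.degrees(np.arctan2(*(b-a)[:2])))
r=manip.outline_of('bolt_handle',p)[0]
m=r['mask'];v,u=np.nonzero(m);i=v.argsort()[:8];print(r['confidence'],r['extent'],np.c_[u,v][i].mean(0))
t=manip.get_image('top')
print('proj of handle top in top cam',proj(t,h))
r=manip.outline_of('bolt_handle',t)[:1]
for x in r:
  v,u=np.nonzero(x['mask']);print(x['confidence'],x['extent'])
q=manip.outline_of('gate',t)[0];c=max(cv2.findContours(q['mask'].astype(np.uint8),0,2)[0],key=cv2.contourArea);B=cv2.boxPoints(cv2.minAreaRect(c));print([np.round(ray(t,*x,165)) for x in B])
E
```

```text
handle [635.3993138  126.87532722 215.        ]
[646.93523012  45.13375314 165.        ] [669.04204498 236.77080372 165.        ] 6.580424390633672
0.79 [340.0, 212.2, 83.8, 17.9] [391.5 211.5]
proj of handle top in top cam [273.75716228 182.95344259]
0.69 [262.6, 183.6, 49.5, 7.0]
[array([634., 288., 165.]), array([689., 283., 165.]), array([657.,  -7., 165.]), array([602.,  -1., 165.])]
```

>>> arm_command(increments=[0.05, 0.2, 0.1, 0, 0, -0.03, 0.3, 0.1, 0.4, 0.15, 0, 0, -0.06, 0.5, 0.15, 0.6, 0.2, 0, 0, -0.09, 0.6, 0.2, 0.8, 0.2, 0, 0, -0.12, 0.6, 0.25, 1.0, 0.2, 0, 0, -0.122, 0.6, 0.25, 1.0, 0.2, 0, 0, -0.122, 0.6])

```text
t: 14.02
tcp_pos: [517.6, -81.0, 298.0]
eef_rot: [[0.122, 0.993, -0.002], [0.993, -0.122, 0.0], [-0.0, -0.002, -1.0]]
force: [-0.6, -1.0, -0.3]
opening: 51.0
```

>>> arm_command(increments=[0, 0.2, 0, 0, 0, 0, 0.6, 0, 0.4, 0, 0, 0, 0, 0.6, 0.06, 0.6, 0, 0, 0, 0, 0.6, 0.1, 0.7, -0.02, 0, 0, 0, 0.6, 0.1, 0.7, -0.02, 0, 0, 0, 0.6, 0.1, 0.7, -0.02, 0, 0, 0, 0.6])

```text
t: 14.78
tcp_pos: [541.9, 88.2, 293.5]
eef_rot: [[0.13, 0.992, -0.001], [0.992, -0.13, -0.001], [-0.001, -0.001, -1.0]]
force: [-0.1, 0.2, -0.8]
opening: 51.2
```

```bash
python3 - <<'E'
from h import *
st();p=manip.get_image('wrist');save(p,'w5.png')
np.savez('w5.npz',**{k:p[k] for k in('image','fx','fy','cx','cy','T')})
for r in manip.outline_of('bolt_handle',p)[:2]: print(r['confidence'],r['extent'])
E
```

```text
t 14.78 tcp [541.9  88.2 293.5] xang 82.55 z [-0.001 -0.001 -1.   ] F [-0.1  0.2 -0.8] open 51.2 q [-37.  11.  25. 107.  -5.  63.  72.]
0.6 [260.5, 264.9, 207.6, 76.4]
```

View pics/w5.png

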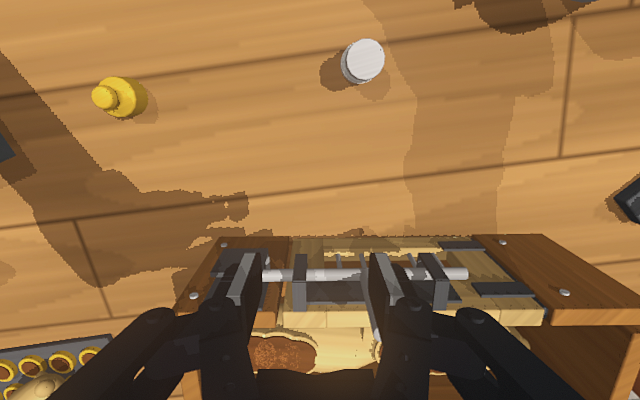

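Wrist view: bolt bar runs (262–468, 272); the handle at about (378,330) is hidden behind the right finger. I'll shift left and re-measure.

>>> arm_command(increments=[0, 0.08, 0, 0, 0, 0, 0.8, 0, 0.154, 0, 0, 0, 0, 0.8, 0, 0.154, 0, 0, 0, 0, 0.8, 0, 0.154, 0, 0, 0, 0, 0.8])

```text
t: 15.38
tcp_pos: [542.0, 128.3, 294.0]
eef_rot: [[0.128, 0.992, -0.0], [0.992, -0.128, -0.0], [-0.0, -0.0, -1.0]]
force: [-0.6, 0.2, 0.6]
opening: 68.4
```

```bash
python3 - <<'E'
from h import *
st();p=manip.get_image('wrist')
np.savez('w6.npz',**{k:p[k] for k in('image','fx','fy','cx','cy','T')})
print(proj(p,[635.4,126.9,215]),proj(p,[635.4,126.9,170]))
save({'image':cv2.resize(p['image'][220:390,190:500],None,fx=2.5,fy=2.5,interpolation=2)},'w6.png')
E
```

```text
t 15.38 tcp [542.  128.3 294. ] xang 82.66 z [-0. -0. -1.] F [-0.6  0.2  0.6] open 68.4 q [-40.  12.  23. 106.  -5.  63.  68.]
[328.25513091 340.73268158] [326.28235044 303.29813067]
```

View pics/w6.png

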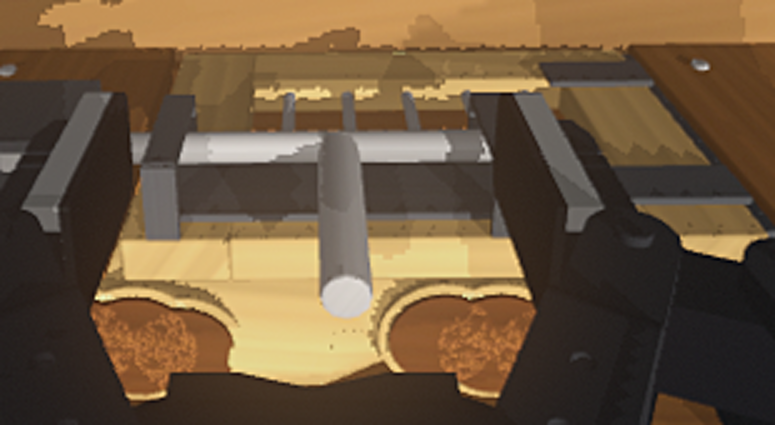

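The handle's top shows at full-frame (329,338), within 2.5 px of the prediction from the scene camera. The gate edge is level in the picture, so its yaw matches the tool. I'll approach and grip.

>>> arm_command(increments=[0.2, -0.005, 0, 0, 0, 0, 0.8, 0.368, -0.005, 0, 0, 0, 0, 0.8, 0.368, -0.005, -0.15, 0, 0, 0, 0.8, 0.368, -0.005, -0.3, 0, 0, 0, 0.8, 0.368, -0.005, -0.364, 0, 0, 0, 0.8, 0.368, -0.005, -0.364, 0, 0, 0, 0.8])

```text
t: 16.18
tcp_pos: [633.8, 126.8, 202.7]
eef_rot: [[0.128, 0.992, -0.001], [0.992, -0.128, -0.001], [-0.001, -0.001, -1.0]]
force: [-0.0, 0.3, 1.1]
opening: 68.3
```

>>> arm_command(increments=[0, 0, 0, 0, 0, 0, 0.4, 0, 0, 0, 0, 0, 0, 0.05, 0, 0, 0, 0, 0, 0, 0.05, 0, 0, 0, 0, 0, 0, 0.05, 0, 0, 0, 0, 0, 0, 0.05, 0, 0, 0, 0, 0, 0, 0.05], force=60)

```text
t: 16.92
tcp_pos: [634.5, 127.1, 204.0]
eef_rot: [[0.128, 0.992, 0.001], [0.992, -0.128, 0.0], [0.001, 0.001, -1.0]]
force: [-1.5, -0.6, 7.1]
opening: 14.4
```

>>> arm_command(increments=[0, 0, 0.02, 0, 0, 0, 0.05, 0, 0, 0.04, 0, 0, 0, 0.05, 0, 0, 0.056, 0, 0, 0, 0.05, 0, 0, 0.056, 0, 0, 0, 0.05, 0, 0, 0.056, 0, 0, 0, 0.05])

```text
t: 17.55
tcp_pos: [634.1, 127.2, 217.0]
eef_rot: [[0.128, 0.992, 0.0], [0.992, -0.128, 0.0], [0.0, 0.0, -1.0]]
force: [2.0, 1.8, -1.4]
opening: 14.6
```

>>> arm_command(increments=[0.003, 0.024, 0, 0, 0, 0, 0.05, 0.006, 0.05, 0, 0, 0, 0, 0.05, 0.01, 0.08, 0, 0, 0, 0, 0.05, 0.014, 0.11, 0, 0, 0, 0, 0.05, 0.018, 0.14, 0, 0, 0, 0, 0.05, 0.021, 0.167, 0, 0, 0, 0, 0.05, 0.021, 0.167, 0, 0, 0, 0, 0.05, 0.021, 0.167, 0, 0, 0, 0, 0.05])

```text
t: 18.55
tcp_pos: [639.3, 169.3, 217.1]
eef_rot: [[0.128, 0.992, 0.0], [0.992, -0.128, 0.001], [0.001, 0.0, -1.0]]
force: [1.6, 2.0, -1.1]
opening: 14.7
```

```bash
python3 - <<'E'
from h import *
st();p=manip.get_image('scene')
save({'image':cv2.resize(p['image'][160:290,300:460],None,fx=4.6,fy=4.6,interpolation=2)},'s7.png')
E
```

```text
t 18.55 tcp [639.3 169.3 217.1] xang 82.67 z [ 0.     0.001 -1.   ] F [ 1.6  2.  -1.1] open 14.7 q [-37.  26.  22.  97. -11.  59.  72.]
```

View pics/s7.png

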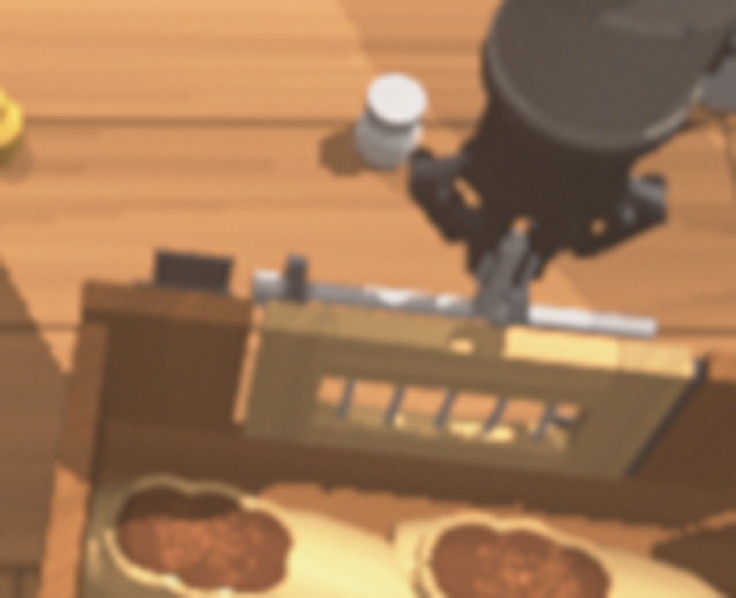

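The bolt's nose, crop (255,285), is clear of the keeper, whose near end is at (232,270). Swinging the gate about its hinge, turning the tool with it.

>>> arm_command(increments=[-0.014, 0.005, 0, 0, 0, -0.01, 0.05, -0.028, 0.011, 0, 0, 0, -0.02, 0.05, -0.042, 0.017, 0, 0, 0, -0.03, 0.05, -0.055, 0.024, 0, 0, 0, -0.04, 0.05, -0.069, 0.031, 0, 0, 0, -0.05, 0.05, -0.082, 0.039, 0, 0, 0, -0.06, 0.05, -0.095, 0.047, 0, 0, 0, -0.07, 0.05, -0.107, 0.056, 0, 0, 0, -0.08, 0.05, -0.107, 0.056, 0, 0, 0, -0.08, 0.05, -0.107, 0.056, 0, 0, 0, -0.08, 0.05])

```text
t: 19.85
tcp_pos: [612.5, 182.6, 217.0]
eef_rot: [[0.37, 0.929, -0.0], [0.929, -0.37, -0.0], [-0.0, -0.0, -1.0]]
force: [3.3, -3.3, -2.0]
opening: 14.7
```

```bash
python3 - <<'E'
from h import *
st();p=manip.get_image('scene')
save({'image':cv2.resize(p['image'][160:290,300:460],None,fx=4.6,fy=4.6,interpolation=2)},'s8.png')
def R(a): return np.array([[np.cos(a),-np.sin(a)],[np.sin(a),np.cos(a)]])
H=np.array([681.3,282.7])
for th in(0.2,.25,.3):
    e=H+R(-.128-th)@[-9,-238];print(th,e,(proj(p,[*e,165])-[300,160])*4.6)
e=H+R(-.128)@[-9,-238];print(0,e,(proj(p,[*e,165])-[300,160])*4.6)
E
```

```text
t 19.85 tcp [612.5 182.6 217. ] xang 68.26 z [-0. -0. -1.] F [ 3.3 -3.3 -2. ] open 14.7 q [-42.  25.  26. 100. -12.  58.  57.]
0.2 [596.10803251  60.28748085] [287.34621719 223.60051746]
0.25 [585.09850734  64.82326235] [294.22736045 206.85367526]
0.3 [574.32943581  69.90362222] [301.99944679 190.66881521]
0 [641.9927463   47.79589232] [269.33261207 295.6420309 ]
```

View pics/s8.png

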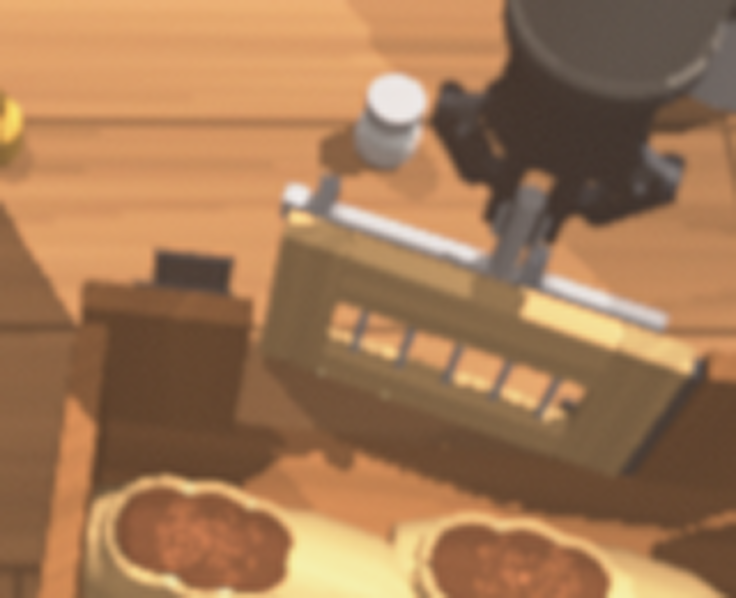

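The gate's free corner shows at crop (288,208); 0.25 rad predicts (294,207). The jar is standing clear and the handle is still held, so I'm handing in.

```bash
python3 - <<'E'
from h import *
st();print(manip.sign_off())
E
```

```text
t 19.9 tcp [612.5 182.6 217. ] xang 68.25 z [-0. -0. -1.] F [ 3.8 -3.5 -2.4] open 14.4 q [-42.  25.  26. 100. -12.  58.  57.]
the job is handed in; nothing more can be done
None
```

The fan is locked out and the gate is held ajar at about 6 cm. I handed the job in at 19.9 s.

- **Isolating block:** I set it in the recess and pressed it down with up to about 24 N. It stopped hard with the fingertips at 60 mm, the box's top. A close picture afterwards showed it level in the recess.
- **Bolt and gate:** I lifted the bolt about 13 mm and drew it about 42 mm. The picture showed its nose clear of the keeper. I then swung the gate by about 0.25 rad, and the free corner showed within about 6 enlarged-picture pixels of where 6 cm of opening puts it.
- **At hand-in:** the fingers still held the handle, with the opening steady at about 14.5 mm (the handle is 16 mm) and about 5 N of sideways force on the tool.
- **Other objects:** the jar stood clear in the last picture and I saw no contact with the weight, but I made no separate final check of the paint tin and clog. The arm passed over the tin with clearance and did not go near the clog.

One disagreement remains. The finger opening read 1 to 2 mm under the known sizes on both grasps, and I left it uncorrected.

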